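# Offer up the cover leaf to the instrument case hinge

### The arm

A 6-joint arm with a two-finger parallel gripper is mounted at the origin on the work surface. World frame = base frame: x ahead of the robot, y to its left, z up, the work surface at z = 0. Lengths are in m, angles in rad, forces in N, time in s.
With the tool pointing down it reaches from about 0.325 to 0.85 m from the base axis. Payload 4.4 kg.
Tool frame: the origin (TCP) lies at the very end of the fingers, on their centre line; the grasp point (between the pads) lies 19 mm behind it; z points along the fingers, y is the line along which they close (so a half turn about z gives the same grasp; the last joint's range is limited). The gripper opens to 94 mm and grips with 3 to 60 N. Pads are 16 mm wide; open, the fingers measure 119 mm over their backs; the gripper's body (75 mm by 177 mm) begins 78 mm behind the grasp point.
Start: joints at [0.976, 0.207, 1.542, -0, 1.393, -0.15], TCP at [0.247, 0.519, 0.205] pointing down, gripper open.
Joint ranges: [-2.73, 2.73], [-0.86, 2.22], [0.23, 2.46], [-1.11, 4.25], [0.08, 2.63], [-2.82, 2.82]. Speed limits (rad/s): [2.79, 2.79, 3.14, 3.14, 3.14, 3.14].

### API

Orientations are given as a unit quaternion [x, y, z, w].
In Python, from rig import * gives the robot as it stands.
- The arm moves only by the tool send_rows, never from a script. Its argument "series" is a list of rows, each an object of numbers: "x", "y", "z": the shift along the world's x, y, z in units of 1 m (1.0 is 1 m); "spin": the turn about the world's z in units of 90 degrees (1.0 is 90 degrees). In form: [{"x": .., "y": .., "z": .., "spin": ..}, ...]. A call has 1 to 12 rows; each row shifts and turns the commanded pose from where the row before left it; what a row does not reach is not made up. A row lasts 1/8 s, in which the tool goes at most 62.5 mm and 10.7 degrees, less where a joint would pass 70% of its speed; a pose out of reach is approached as far as the arm can. A call with a number of a shift or a turn outside -1 to 1 is refused whole. A call with a gripper value outside its range is refused whole. "jaw" is the finger opening in mm, from 0 to 94, set as the call begins (left out, the last holds). The fingers move at their own pace and stop on an object; the grip force is fixed at half the most. Time passes only in rows, so rows that do not move let the fingers close. It gives the time, the measured TCP pose, the force, the opening and the grip force at its end, in the units of the state.
- get_obs(): the state, without advancing time (a new reading comes with each control period).
- camera(name): name is "scene" or "top" or "wrist"; returns a dict with "image" (384x512x3 uint8, red, green, blue), "K" (3x3 intrinsics, pixels), "eye" and "orientation" of the camera in the world; the wrist camera has in their place "mount" (4x4, takes a point from camera to tool coordinates, whose origin is the TCP and whose axes are the flange's). Camera axes: x right, y up, looking along -z (the intrinsics and any distortion apply to the point x, -y, -z); pixel columns grow to the right and rows downward; lengths in m; the calibration is good to about 2 mm. A picture is of the moment at which its call begins: read the wrist's pose just before it. There is no depth.
- close_job(): hands the job in; it is judged then, once.
The state is a dict: "clock": time; "joint_pos": joint angles; "qd": joint speeds; "joint_efforts": joint torques, N m; "tool_pos": TCP position; "eef_rot": TCP orientation; "wrist_force": force on the tool from outside, world axes, zero at the start; "wrist_torque": the same for the moment, N m; "finger_gap": opening from 0.0 (shut) to 1.0 (fully open); "grasp_force": force on a finger pad.
Only numpy, scipy, OpenCV 4.12 (cv2) and the standard library are available. Lean on these libraries where they do the work, as an engineer would, in place of code of your own. Each camera call takes 0.05 s, during which the arm holds its last target. There are 200 camera calls.

### The job

First press the orange pad on top of the case's hinge block until the block is fully home in its jamb. Then pick up the loose blue hinge leaf by its black grip, set its middle knuckle between the block's two knuckles so that the knuckle holes line up for the pin, and finish holding it there: level, still, in the gripper, not let go and not leaning on the block. Leave the other things on the bench where they are.

Things in the scene. Friction and masses are not known exactly. Their poses are not given: they have to be found in the camera images.
- hinge_block (a joint): how far the dark steel hinge block (30 x 71 mm seen from above) has been pressed down into its jamb, m: 0.012 is fully home (a hard stop); it starts somewhere from 0 to 0.006. Stiff sliding fit without spring: about 6 to 8 N moves it slowly and it stays where it is left
- press_pad (a point): centre of the top face of the orange pad (24 x 40 mm) on the hinge block, where it is pressed; 100 mm above the bench when home, up to 112 mm when proud. Moves with the block; x axis points from the knuckles to the case (away from the robot), z up
- fixed_knuckles (a point): on the common axis of the block's two fixed steel knuckles, midway between them: 36 mm in front of (-x) and 25 mm below press_pad, 75 mm above the bench when home. y is the hole axis, x points to the case, z up. Knuckles 22 mm outside, 10 mm hole, 20 mm long; gap between them 30 mm, open above, in front and below; the block's front face is 16 mm behind the axis
- leaf_grip (a point): grasp point on the centre line of the loose leaf's black grip, an upright rib 14 mm thick (x), 40 mm long (y), 44 mm high; 34 mm above the leaf's underside, 15 mm below the rib's top, 29 mm above the plate. Leaf: blue plate 118 mm (x) by 90 mm (y), 5 mm thick, 0.16 to 0.26 kg, lying flat on the bench, grip up. x points from grip to knuckle, z up
- leaf_knuckle (a point): centre of the loose leaf's knuckle: 75 mm from leaf_grip along the leaf's +x and 23 mm below it. y is the hole axis. Knuckle 22 mm outside, 10 mm hole, 24 mm long; the plate's edge is 17 mm from the axis. It belongs at fixed_knuckles with both x axes pointing the same way, the leaf in front of the case, let down from above
- pin_tray: grey plastic parts tray, 120 x 70 mm, 18 mm high, with the brass hinge pin lying in it; origin under its centre. Left or right of the mat, opposite the loose leaf. Leave alone
- solder_spool: green solder spool, 60 mm across, 28 mm high; origin under its centre. Leave alone
- pliers: pliers with a red and a blue handle, 150 mm long, 16 mm high; origin under the pivot. Leave alone
- cutter_knife: orange snap-off knife, 180 mm long, 18 mm high; origin under the middle of its handle. Leave alone
- tip_tin: round brass tip-cleaning tin, 64 mm across, 35 mm high; origin under its centre. Leave alone
- screwdriver: screwdriver lying on the bench; origin under its middle. Leave alone
- loose_leaf: the loose leaf itself; origin at the middle of its underside, straight below the grip; same axes as leaf_grip
- jamb: fixed grey instrument case, 120 mm wide, 60 mm high, reaching 115 mm behind the hinge block's centre, with two aluminium jamb pillars (16 mm wide, 84 mm high, outer faces 108 mm apart) beside the block; origin on the bench under the block's centre; same axes as press_pad
Not all that is in view belongs to the job. Leave any red look-alike of the loose_leaf alone. What is shaped like the jamb but red is not meant.

How it is judged:
On the way, in this order (a step that is already met when the one before it is completed fails the run):
1. the hinge block is pressed fully home while the loose leaf still lies on the bench (value of joint hinge_block above 0.011 m and height (world z) of leaf_grip below 0.045 m), for 0.2 s.
2. the loose leaf is picked up in the gripper, clear of the bench (height (world z) of leaf_grip above 0.06 m and contact force between the fingers and loose_leaf above 1 N), for 0.2 s.
At the end, for the whole second after the job is handed in: Block home within 1 mm; the gripper alone holds the leaf, still and level within 0.12 rad; its hole centre within 3 mm across the axis (x, z) and 4 mm along it of the fixed knuckles, axes within 0.1 rad; leaf and arm each press on the block and jamb with under 3 N (value of joint hinge_block above 0.011 m and x of leaf_knuckle in the frame of fixed_knuckles between -0.003 and 0.003 m and y of leaf_knuckle in the frame of fixed_knuckles between -0.004 and 0.004 m and z of leaf_knuckle in the frame of fixed_knuckles between -0.003 and 0.003 m and angle between the y axis of leaf_knuckle and the y axis of fixed_knuckles, either way round below 0.1 rad and angle between leaf_knuckle's own z axis and vertical below 0.12 rad and contact force between the fingers and loose_leaf above 2 N and contact force between each of loose_leaf, the arm and jamb below 3 N and linear speed of loose_leaf below 0.02 m/s); the arm keeps its last pose, push and grip.
It fails at once if a bystander (pin tray, spool, pliers, knife, tin or screwdriver) is moved by more than 30 mm (distance of any of pin_tray, solder_spool, pliers, cutter_knife, tip_tin, screwdriver from where it was at the start of the episode above 0.03 m).
It also fails if it takes over 54 s, if anything falls off the work surface, if the arm or the gripper's body presses on something with over 40 N, if the wrist force passes 120 N, or if a joint passes its speed limit or range.

## Working session

There is one attempt and no reset: what is moved stays moved. The work goes in short steps, Python scripts to look and compute and a tool call to move; the robot and the scene stay as the last step left them, time stands still between calls to the robot, and variables do not carry over. Pictures are saved under pics/ and viewed, at most 10 in all, crops included, and the job is handed in when it is done.

Besides the shell and the picture viewer there is one more tool, called after ">>>" by a JSON object that holds its "api" and its "payload", one argument or row to a line. send_rows: Moves the arm, as the interface text tells. Its arguments: {"type":"object","properties":{"series":{"type":"array","items":{"type":"object","properties":{"x":{"type":"number"},"y":{"type":"number"},"z":{"type":"number"},"spin":{"type":"number"}}}},"jaw":{"type":"number"}},"required":["series"]}

```bash
mkdir -p pics; cat > h.py <<'E'
from rig import *
import numpy as np, cv2
from scipy.spatial.transform import Rotation as R
def snap(n,f):
    o=get_obs(); c=camera(n); cv2.imwrite('pics/'+f,c['image'][:,:,::-1])
    if n=='wrist':
        T=np.eye(4);T[:3,:3]=R.from_quat(o['eef_rot']).as_matrix();T[:3,3]=o['tool_pos'];M=T@np.array(c['mount'])
    else:
        M=np.eye(4);M[:3,:3]=R.from_quat(c['orientation']).as_matrix() if np.size(c['orientation'])==4 else c['orientation'];M[:3,3]=c['eye']
    np.savez('pics/'+f+'.npz',K=c['K'],M=M); return c
def px2w(f,u,v,z):
    d=np.load('pics/'+f+'.npz');K,M=d['K'],d['M']
    r=np.linalg.inv(K)@[u,v,1]; r=M[:3,:3]@(r*[1,-1,-1]); p=M[:3,3]
    return p+r*(z-p[2])/r[2]
def w2px(f,P):
    d=np.load('pics/'+f+'.npz');K,M=d['K'],d['M']
    q=(np.atleast_2d(P)-M[:3,3])@M[:3,:3]*[1,-1,-1]; q=q@K.T; return q[:,:2]/q[:,2:]
E
python3 - <<'E'
from h import *
o=get_obs();print(o)
a=snap('top','top0.png');b=snap('scene','sc0.png')
print({k:v for k,v in a.items() if k!='image'})
im=cv2.resize(cv2.imread('pics/top0.png'),(800,600),interpolation=cv2.INTER_CUBIC);cv2.imwrite('pics/top0b.png',im)
E
```

```text
{'clock': 0.0, 'joint_pos': array([ 9.75541570e-01,  2.07451771e-01,  1.54295533e+00, -1.56035421e-05,
        1.39348860e+00, -1.50491705e-01]), 'qd': array([ 3.98020994e-04,  7.89388194e-04, -1.16697942e-03,  2.35482280e-03,
        1.82280763e-04,  1.80501577e-06]), 'joint_efforts': array([ 8.09182111e-04, -3.70861530e+01, -2.81419855e+01,  6.97745592e-02,
        3.58200527e-02, -1.34557622e-04]), 'tool_pos': array([0.24693971, 0.51837348, 0.20427213]), 'eef_rot': array([ 2.20551630e-01,  9.75374622e-01, -1.07519406e-03, -4.12341783e-04]), 'wrist_force': array([ 0.02723499, -0.44751694,  0.04808556]), 'wrist_torque': array([-0.00266004,  0.00977555,  0.03244347]), 'grasp_force': 0.0, 'finger_gap': 1.0001490504503594}
{'K': array([[377.01140366,   0.        , 257.77191592],
       [  0.        , 377.01140366, 190.29913294],
       [  0.        ,   0.        ,   1.        ]]), 'eye': array([ 0.20567168, -0.03845595,  1.26508038]), 'orientation': array([ 0.08047724, -0.0730544 , -0.68351289,  0.72180094])}
```

View pics/top0b.png

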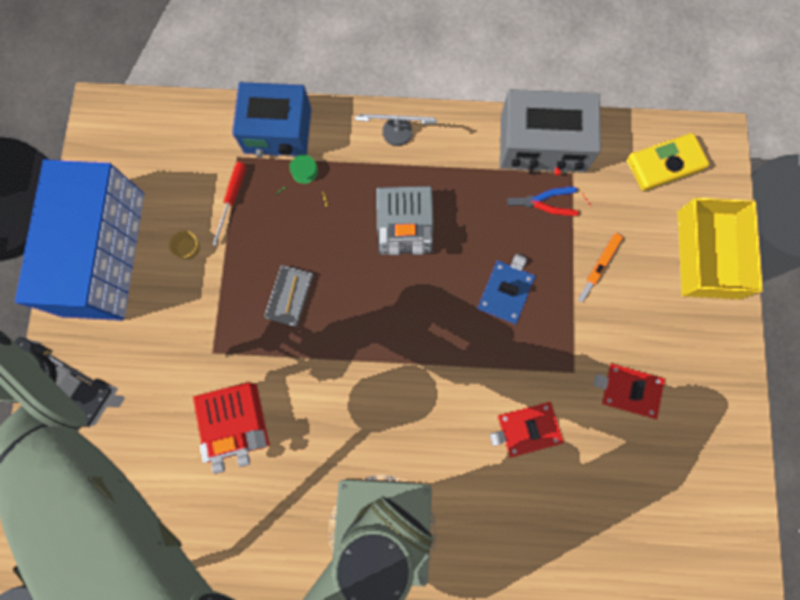

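View pics/sc0.png

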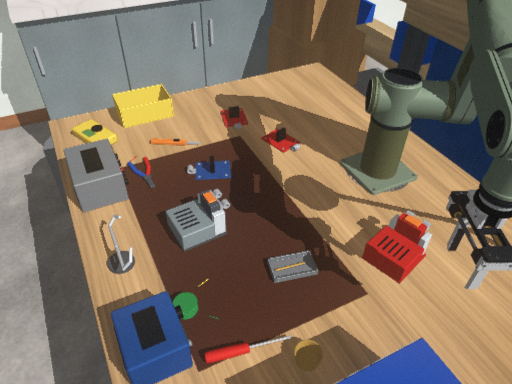

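The top view (800x600) shows these candidates:
- **Leaf:** blue at (508,290); red look-alikes at (530,430) and (633,390).
- **Case:** grey with an orange pad at (405,228); red look-alike at (230,425).

I choose the blue leaf and the grey case. I'll check both in one close crop and measure them.

```bash
python3 - <<'E'
from h import *
im=cv2.imread('pics/top0.png');h=cv2.cvtColor(im,cv2.COLOR_BGR2HSV)
def seg(lo,hi,box):
    m=cv2.inRange(h,lo,hi);k=np.zeros_like(m);x0,y0,x1,y1=box;k[y0:y1,x0:x1]=m[y0:y1,x0:x1];return k
p=seg((5,130,120),(22,255,255),(235,115,285,165))
b=seg((100,100,50),(125,255,255),(300,160,350,210))
for n,m,zs in(('pad',p,(.100,.112)),('leaf',b,(.005,))):
    ys,xs=np.nonzero(m);c=cv2.minAreaRect(np.c_[xs,ys].astype(np.float32));print(n,len(xs),xs.mean(),ys.mean(),c)
    for z in zs:
        print(z,px2w('top0.png',xs.mean(),ys.mean(),z).round(4));B=np.array([px2w('top0.png',*q,z)[:2] for q in cv2.boxPoints(c)]);print(B.round(4).tolist(),B.mean(0))
cr=im[105:215,230:370];cv2.imwrite('pics/crop.png',cv2.resize(cr,(760,597),interpolation=cv2.INTER_CUBIC))
E
```

```text
pad 95 259.09473684210525 146.7578947368421 ((259.0, 146.5), (7.0, 12.0), 90.0)
0.1 [ 0.6077 -0.0153  0.1   ]
[[0.6194, 0.0052], [0.6215, -0.0338], [0.5976, -0.035], [0.5956, 0.0038]] [ 0.60853868 -0.01496757]
0.112 [ 0.6035 -0.0156  0.112 ]
[[0.6152, 0.0047], [0.6172, -0.0339], [0.5936, -0.0351], [0.5915, 0.0034]] [ 0.60438927 -0.01520949]
leaf 782 323.44117647058823 186.962915601023 ((323.69183349609375, 186.5098419189453), (26.763107299804688, 33.56522750854492), 21.370620727539062)
0.005 [ 0.5076 -0.2415  0.005 ]
[[0.4682, -0.1798], [0.5811, -0.2191], [0.5508, -0.3056], [0.4391, -0.265]] [ 0.50978867 -0.2423748 ]
```

View pics/crop.png

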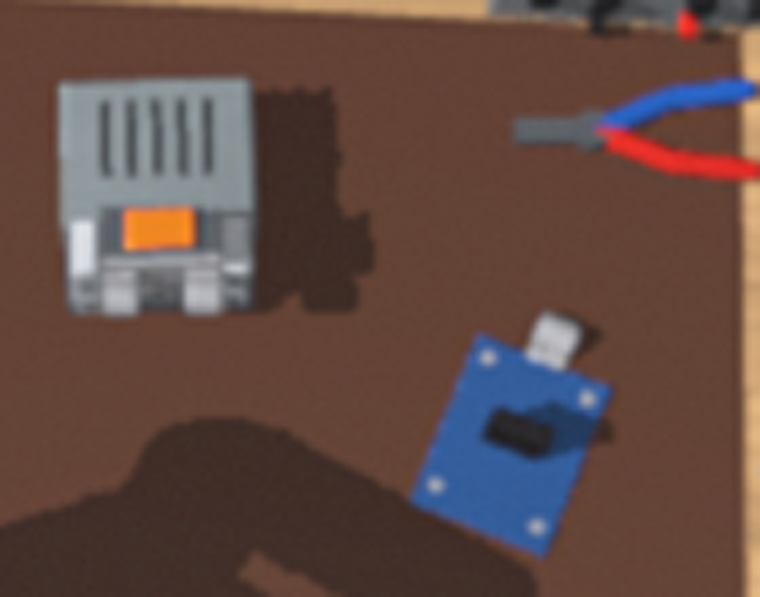

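The crop shows the blue leaf at (510,440), its grip at (518,432) and its knuckle at (553,338). The grey case has its orange pad at (158,228) and knuckles at (120,285) and (203,285). The choice is confirmed and the sizes fit. I'll go over the block for a near look.

>>> {"api": "send_rows", "payload": {
  "series": [
    {"x": 0.021,"y": -0.044,"z": 0.01,"spin": 0.024},
    {"x": 0.021,"y": -0.044,"z": 0.01,"spin": 0.024},
    {"x": 0.021,"y": -0.044,"z": 0.01,"spin": 0.024},
    {"x": 0.021,"y": -0.044,"z": 0.01,"spin": 0.024},
    {"x": 0.021,"y": -0.044,"z": 0.01,"spin": 0.024},
    {"x": 0.021,"y": -0.044,"z": 0.01,"spin": 0.024},
    {"x": 0.021,"y": -0.044,"z": 0.01,"spin": 0.024},
    {"x": 0.021,"y": -0.044,"z": 0.01,"spin": 0.024},
    {"x": 0.021,"y": -0.044,"z": 0.01,"spin": 0.024},
    {"x": 0.021,"y": -0.044,"z": 0.01,"spin": 0.024},
    {"x": 0.021,"y": -0.044,"z": 0,"spin": 0.024},
    {"x": 0.021,"y": -0.044,"z": 0,"spin": 0.019}
  ],
  "jaw": 0
}}

```text
clock: 1.6
tool_pos: [0.4997, -0.0105, 0.3052]
eef_rot: [-0.0, 1.0, 0.0, -0.0]
wrist_force: [-0.5, 0.2, -0.8]
finger_gap: 0.002
grasp_force: 0.0
```

```bash
python3 - <<'E'
from h import *
c=snap('wrist','w1.png');o=get_obs();print(o['clock'],o['tool_pos'],o['eef_rot'],o['finger_gap'],c['mount'],c['K'][0])
print(w2px('w1.png',[[.606,-.015,.106],[.509,-.242,.034]]))
E
```

```text
1.65 [ 0.50170627 -0.0157115   0.30467404] [ 1.68496748e-03  9.99995833e-01 -2.31686603e-03  3.54990724e-04] 0.0037333893444165497 [[-1.65801207e-03  9.67312349e-01  2.53582472e-01  7.38103690e-02]
 [ 9.99998194e-01  1.83934254e-03 -4.77989176e-04 -8.57381411e-04]
 [-9.28789861e-04  2.53581222e-01 -9.67313652e-01 -1.79045592e-01]
 [ 0.00000000e+00  0.00000000e+00  0.00000000e+00  1.00000000e+00]] [297.74799457   0.         253.60154046]
[[250.82233528 244.98483374]
 [102.89432474 166.49981406]]
```

View pics/w1.png

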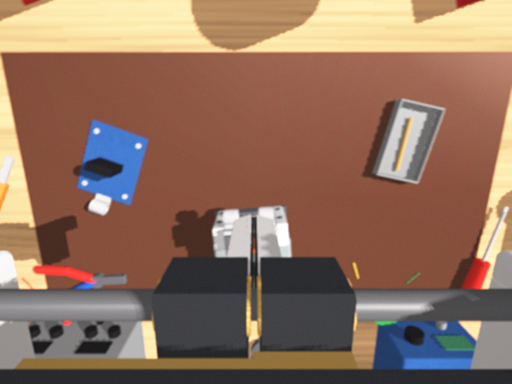

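The wrist view shows the leaf at (112,162) with its knuckle at (100,204). The fingers hide the pad. I'll move straight over the pad, where it shows clear of the fingertips, and measure the leaf from this frame.

>>> {"api": "send_rows", "payload": {
  "series": [
    {"x": 0.052},
    {"x": 0.052},
    {},
    {}
  ]
}}

```text
$.series[0]: bad value
```

```bash
python3 - <<'E'
from h import *
c=snap('wrist','w2.png');o=get_obs();print(o['clock'],o['tool_pos'],o['eef_rot'])
for f,n,lo,hi,box,z in(('w1.png','leaf',(100,100,50),(125,255,255),(60,100,170,206),.005),('w2.png','leaf',(100,100,50),(125,255,255),(60,30,170,160),.005),('w2.png','pad',(5,150,140),(20,255,255),(200,90,310,220),.106)):
    im=cv2.imread('pics/'+f);m=cv2.inRange(cv2.cvtColor(im,cv2.COLOR_BGR2HSV),lo,hi);k=m*0;x0,y0,x1,y1=box;k[y0:y1,x0:x1]=m[y0:y1,x0:x1]
    ys,xs=np.nonzero(k)
    W=np.array([px2w(f,u,v,z)[:2] for u,v in zip(xs,ys)]);r=cv2.minAreaRect((W*1000).astype(np.float32));print(f,n,len(xs),r,xs.min(),xs.max(),ys.min(),ys.max())
im=cv2.imread('pics/w2.png');cv2.imwrite('pics/w2c.png',cv2.resize(im[60:260,150:350],(600,600),interpolation=cv2.INTER_CUBIC))
E
```

```text
1.7 [ 0.50038327 -0.01279011  0.30449107] [ 2.72675447e-03  9.99995894e-01 -6.70809487e-04 -5.71177150e-04]
w1.png leaf 3387 ((509.49017333984375, -242.28860473632812), (90.26153564453125, 117.78779602050781), 69.78331756591797) 77 147 120 204
w2.png leaf 1832 ((485.7949523925781, -232.08238220214844), (90.31048583984375, 70.2091064453125), 69.95716857910156) 88 152 118 159Traceback (most recent call last):
  File "<stdin>", line 6, in <module>
cv2.error: OpenCV(4.12.0) /io/opencv/modules/imgproc/src/convhull.cpp:143: error: (-215:Assertion failed) total >= 0 && (depth == CV_32F || depth == CV_32S) in function 'convexHull'
```

>>> {"api": "send_rows", "payload": {
  "series": [
    {"x": 0.052,"y": 0,"z": 0,"spin": 0},
    {"x": 0.052,"y": 0,"z": 0,"spin": 0},
    {"x": 0,"y": 0,"z": 0,"spin": 0},
    {"x": 0,"y": 0,"z": 0,"spin": 0}
  ]
}}

```text
clock: 2.2
tool_pos: [0.6025, -0.0082, 0.3047]
eef_rot: [-0.0, 1.0, 0.0, -0.001]
wrist_force: [-0.8, 0.3, 0.4]
finger_gap: 0.005
grasp_force: 0.0
```

```bash
python3 - <<'E'
from h import *
P=[]
for i in range(6):
    o=get_obs();c=snap('wrist','w3.png');P.append(np.r_[o['tool_pos'],R.from_quat(o['eef_rot']).as_rotvec()])
P=np.array(P);print(P.round(4),P.mean(0))
d=dict(np.load('pics/w3.png.npz'));T=np.eye(4);T[:3,:3]=R.from_rotvec([0,np.pi,0]).as_matrix();T[:3,3]=P[:,:3].mean(0);d['M']=T@np.array(c['mount']);np.savez('pics/w3.png.npz',**d)
im=cv2.imread('pics/w3.png')
for n,lo,hi,box,z in(('pad',(5,150,140),(20,255,255),(200,90,310,220),.106),('leaf',(100,100,50),(125,255,255),(40,20,170,160),.005)):
    m=cv2.inRange(cv2.cvtColor(im,cv2.COLOR_BGR2HSV),lo,hi);k=m*0;x0,y0,x1,y1=box;k[y0:y1,x0:x1]=m[y0:y1,x0:x1]
    ys,xs=np.nonzero(k)
    if len(xs)==0: print('none');continue
    for zz in {z,z+.006*(n=='pad')}:
        W=np.array([px2w('w3.png',u,v,zz)[:2] for u,v in zip(xs,ys)]);r=cv2.minAreaRect((W*1000).astype(np.float32));print(n,zz,len(xs),r,xs.min(),xs.max(),ys.min(),ys.max())
cv2.imwrite('pics/w3c.png',cv2.resize(im[60:260,150:350],(600,600),interpolation=cv2.INTER_CUBIC))
E
```

```text
[[ 6.0250e-01 -8.2000e-03  3.0470e-01  6.0000e-04 -3.1393e+00 -7.0000e-04]
 [ 6.0240e-01 -8.3000e-03  3.0550e-01  4.0000e-04 -3.1408e+00 -3.0000e-04]
 [ 6.0240e-01 -8.4000e-03  3.0610e-01 -3.0000e-04  3.1413e+00  1.0000e-04]
 [ 6.0250e-01 -8.5000e-03  3.0640e-01 -1.0000e-04  3.1406e+00 -2.0000e-04]
 [ 6.0260e-01 -8.6000e-03  3.0650e-01  1.0000e-04  3.1402e+00 -3.0000e-04]
 [ 6.0270e-01 -8.7000e-03  3.0660e-01  3.0000e-04  3.1401e+00 -3.0000e-04]] [ 6.02524217e-01 -8.46352104e-03  3.05956917e-01  1.69516183e-04
  1.04701687e+00 -3.00417941e-04]
pad 0.106 82 ((605.4136962890625, -15.928024291992188), (24.03888702392578, 37.46359634399414), 5.3911027908325195) 234 262 161 181
pad 0.112 82 ((604.1994018554688, -15.823427200317383), (23.65829849243164, 36.87051010131836), 5.39115047454834) 234 262 161 181
leaf 0.005 4072 ((508.639404296875, -240.06185913085938), (90.5998764038086, 117.4352798461914), 69.71532440185547) 68 141 48 142
```

View pics/w3c.png

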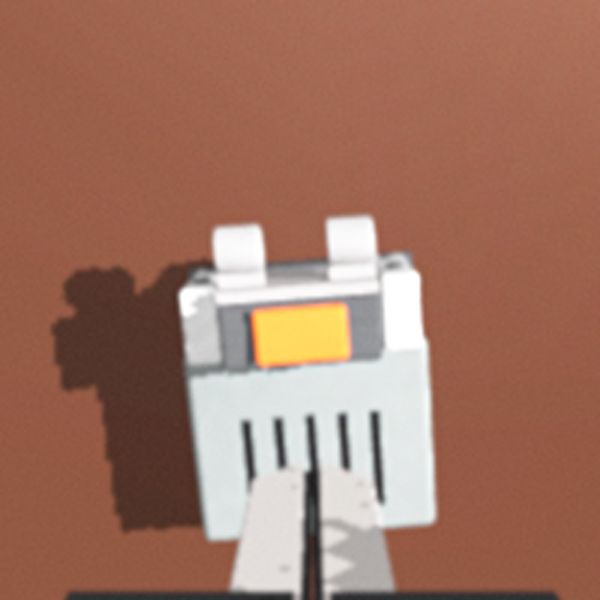

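The pad is at crop (300,335) and the knuckles at (238,250) and (350,245), unobstructed. The pad is at about (0.605, -0.0155) and the case yaw is about +5°. I'll descend over the pad.

>>> {"api": "send_rows", "payload": {
  "series": [
    {"x": 0.002,"y": -0.007,"z": -0.05,"spin": 0.05},
    {"x": 0,"y": 0,"z": -0.05,"spin": 0},
    {"x": 0,"y": 0,"z": -0.05,"spin": 0},
    {"x": 0,"y": 0,"z": -0.034,"spin": 0},
    {"x": 0,"y": 0,"z": 0,"spin": 0},
    {"x": 0,"y": 0,"z": 0,"spin": 0}
  ]
}}

```text
clock: 3.25
tool_pos: [0.6066, -0.0162, 0.1235]
eef_rot: [-0.039, 0.999, -0.0, 0.002]
wrist_force: [-0.2, 0.3, 0.2]
finger_gap: 0.005
grasp_force: 0.0
```

>>> {"api": "send_rows", "payload": {
  "series": [
    {"x": 0,"y": 0,"z": -0.003,"spin": 0},
    {"x": 0,"y": 0,"z": -0.003,"spin": 0},
    {"x": 0,"y": 0,"z": -0.003,"spin": 0},
    {"x": 0,"y": 0,"z": 0,"spin": 0}
  ]
}}

```text
clock: 3.75
tool_pos: [0.6052, -0.0159, 0.1122]
eef_rot: [-0.039, 0.999, 0.0, -0.0]
wrist_force: [-0.4, 0.2, -0.1]
finger_gap: 0.011
grasp_force: 0.0
```

>>> {"api": "send_rows", "payload": {
  "series": [
    {"x": 0,"y": 0,"z": -0.002,"spin": 0},
    {"x": 0,"y": 0,"z": -0.002,"spin": 0},
    {"x": 0,"y": 0,"z": -0.002,"spin": 0},
    {"x": 0,"y": 0,"z": 0,"spin": 0}
  ]
}}

```text
clock: 4.25
tool_pos: [0.6055, -0.016, 0.1072]
eef_rot: [-0.039, 0.999, -0.0, 0.0]
wrist_force: [-2.3, 0.7, 3.7]
finger_gap: 0.007
grasp_force: 2.4
```

>>> {"api": "send_rows", "payload": {
  "series": [
    {"x": 0,"y": 0,"z": -0.002,"spin": 0},
    {"x": 0,"y": 0,"z": -0.001,"spin": 0},
    {"x": 0,"y": 0,"z": -0.001,"spin": 0},
    {"x": 0,"y": 0,"z": 0,"spin": 0}
  ]
}}

```text
clock: 4.75
tool_pos: [0.6055, -0.016, 0.1033]
eef_rot: [-0.039, 0.999, -0.0, 0.0]
wrist_force: [-1.4, 0.5, 5.5]
finger_gap: 0.008
grasp_force: 2.7
```

>>> {"api": "send_rows", "payload": {
  "series": [
    {"x": 0,"y": 0,"z": -0.001,"spin": 0},
    {"x": 0,"y": 0,"z": -0.001,"spin": 0},
    {"x": 0,"y": 0,"z": -0.001,"spin": 0},
    {"x": 0,"y": 0,"z": 0,"spin": 0},
    {"x": 0,"y": 0,"z": 0,"spin": 0}
  ]
}}

```text
clock: 5.38
tool_pos: [0.6055, -0.0159, 0.1003]
eef_rot: [-0.039, 0.999, -0.0, 0.0]
wrist_force: [-2.5, 0.7, 6.3]
finger_gap: 0.005
grasp_force: 2.8
```

>>> {"api": "send_rows", "payload": {
  "series": [
    {"x": 0,"y": 0,"z": -0.001,"spin": 0},
    {"x": 0,"y": 0,"z": 0,"spin": 0},
    {"x": 0,"y": 0,"z": -0.001,"spin": 0},
    {"x": 0,"y": 0,"z": 0,"spin": 0}
  ]
}}

```text
clock: 5.88
tool_pos: [0.6056, -0.016, 0.1002]
eef_rot: [-0.039, 0.999, -0.0, 0.0]
wrist_force: [-5.6, 1.0, 13.8]
finger_gap: 0.007
grasp_force: 6.8
```

It stopped hard at z = 0.100 with 13.8 N, so the block is home. I'll lift and measure it again.

>>> {"api": "send_rows", "payload": {
  "series": [
    {"x": 0,"y": 0,"z": 0.03,"spin": 0},
    {"x": 0,"y": 0,"z": 0.05,"spin": 0},
    {"x": 0.02,"y": 0,"z": 0.05,"spin": 0},
    {"x": 0.03,"y": 0,"z": 0.03,"spin": 0},
    {"x": 0,"y": 0,"z": 0,"spin": 0},
    {"x": 0,"y": 0,"z": 0,"spin": 0},
    {"x": 0,"y": 0,"z": 0,"spin": 0},
    {"x": 0,"y": 0,"z": 0,"spin": 0}
  ]
}}

```text
clock: 6.88
tool_pos: [0.6541, -0.0158, 0.2557]
eef_rot: [-0.039, 0.999, 0.0, -0.002]
wrist_force: [0.7, 0.4, 0.6]
finger_gap: 0.003
grasp_force: 0.0
```

```bash
python3 - <<'E'
from h import *
for i in range(3):
    o=get_obs();c=snap('wrist','w4.png');print(o['tool_pos'],R.from_quat(o['eef_rot']).as_matrix()[:,1].round(4))
im=cv2.imread('pics/w4.png');h=cv2.cvtColor(im,cv2.COLOR_BGR2HSV)
m=cv2.inRange(h,(3,110,110),(25,255,255));n,l,s,cc=cv2.connectedComponentsWithStats(m)
for i in range(1,n):
    if s[i,4]>150: 
        ys,xs=np.nonzero(l==i);W=np.array([px2w('w4.png',u,v,.1)[:2] for u,v in zip(xs,ys)]);print(s[i],W.mean(0),cv2.minAreaRect((W*1000).astype(np.float32)))
x0,y0=150,60
cv2.imwrite('pics/w4c.png',cv2.resize(im[y0:y0+150,x0:x0+200],(800,600),interpolation=cv2.INTER_CUBIC))
E
```

```text
[ 0.65407685 -0.01580438  0.25569286] [-7.810e-02  9.969e-01  7.000e-04]
[ 0.65442689 -0.01586364  0.25617889] [-7.810e-02  9.969e-01  5.000e-04]
[ 0.65472641 -0.01591849  0.25660663] [-7.810e-02  9.969e-01  3.000e-04]
[    0     0   512   288 89776] [ 0.60015485 -0.00465551] ((636.1105346679688, -12.438262939453125), (324.987060546875, 591.5594482421875), 4.410300254821777)
[436  11  27  68 257] [0.49950697 0.17444675] ((500.42333984375, 174.27427673339844), (3.9572901725769043, 65.56221771240234), 81.68505859375)
[241 123  37  23 844] [ 0.60591883 -0.01429688] ((606.0235595703125, -14.179443359375), (24.147674560546875, 40.36534118652344), 4.383068561553955)
[  0 178  50  26 741] [ 0.6929397  -0.28599853] ((691.9716186523438, -280.40399169921875), (30.209379196166992, 54.005958557128906), 3.723876714706421)
[  0 216  11  19 173] [ 0.73760018 -0.31123163] ((737.090576171875, -311.765869140625), (23.90190887451172, 12.086894035339355), 0.7610583901405334)
[246 276   5  61 234] [ 0.82629625 -0.01018012] ((828.0375366210938, -10.589456558227539), (89.8904037475586, 5.342418670654297), 4.211845874786377)
[257 276   5  61 236] [0.82481096 0.00342788] ((826.9505615234375, 3.787769079208374), (89.8977279663086, 5.289915084838867), 4.5515899658203125)
[351 314  39  36 830] [0.85939771 0.15300643] ((853.7939453125, 156.927001953125), (55.151634216308594, 52.13725662231445), 4.329964637756348)
[  15  352  342   17 4142] [ 0.91949719 -0.0612655 ] ((918.4066772460938, -90.46621704101562), (26.70260238647461, 471.2134094238281), 4.310716152191162)
```

View pics/w4c.png

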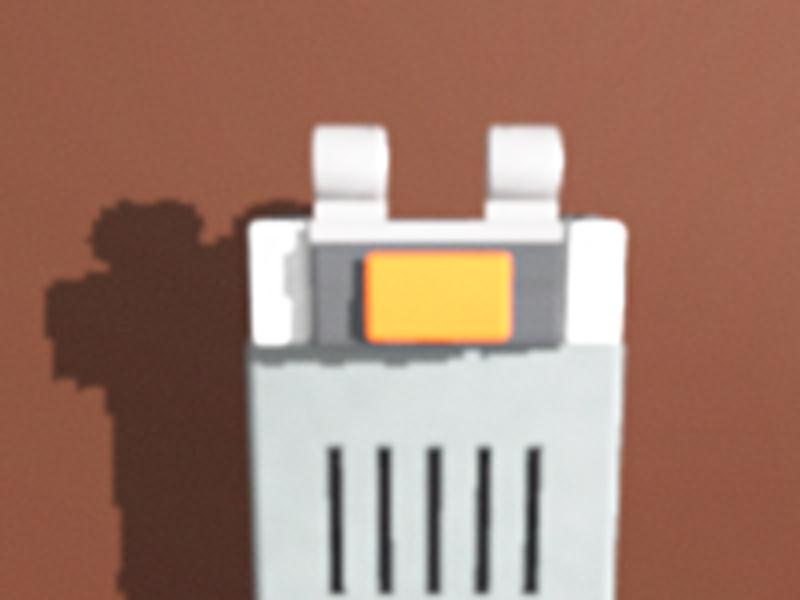

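The view is sharp: pad 24.1x40.4 mm at (0.6060,-0.0142), yaw 4.4°. The knuckles are at crop (350,160) and (525,160), and their gap is centred on the pad. That puts fixed_knuckles at about (0.570,-0.017,0.075). Next I go over the leaf.

>>> {"api": "send_rows", "payload": {
  "series": [
    {"x": -0.0132,"y": -0.0205,"z": -0.005,"spin": -0.116},
    {"x": -0.0132,"y": -0.0205,"z": -0.005,"spin": -0.116},
    {"x": -0.0132,"y": -0.0205,"z": -0.005,"spin": -0.116},
    {"x": -0.0132,"y": -0.0205,"z": -0.005,"spin": -0.116},
    {"x": -0.0132,"y": -0.0205,"z": -0.005,"spin": -0.116},
    {"x": -0.0132,"y": -0.0205,"z": -0.005,"spin": -0.116},
    {"x": -0.0132,"y": -0.0205,"z": -0.005,"spin": -0.116},
    {"x": -0.0132,"y": -0.0205,"z": -0.005,"spin": -0.116},
    {"x": -0.0132,"y": -0.0205,"z": -0.005,"spin": -0.116},
    {"x": -0.0132,"y": -0.0205,"z": -0.005,"spin": -0.116},
    {"x": -0.0132,"y": -0.0205,"z": -0.005,"spin": -0.116},
    {"x": 0,"y": 0,"z": 0,"spin": 0}
  ],
  "jaw": 50
}}

```text
clock: 8.52
tool_pos: [0.5093, -0.2422, 0.2021]
eef_rot: [0.821, 0.571, -0.0, -0.0]
wrist_force: [0.9, 0.2, 0.5]
finger_gap: 0.531
grasp_force: 0.0
```

>>> {"api": "send_rows", "payload": {
  "series": [
    {"x": 0,"y": 0,"z": 0,"spin": 0},
    {"x": 0,"y": 0,"z": 0,"spin": 0},
    {"x": 0,"y": 0,"z": 0,"spin": 0}
  ]
}}

```text
clock: 8.9
tool_pos: [0.5107, -0.2409, 0.2027]
eef_rot: [0.82, 0.572, 0.0, 0.0]
wrist_force: [0.7, -0.5, 0.3]
finger_gap: 0.532
grasp_force: 0.0
```

```bash
python3 - <<'E'
from h import *
for i in range(3):
    o=get_obs();c=snap('wrist','w5.png')
print(o['clock'],o['tool_pos'],R.from_quat(o['eef_rot']).as_matrix()[:,1].round(4))
im=cv2.imread('pics/w5.png');h=cv2.cvtColor(im,cv2.COLOR_BGR2HSV)
m=cv2.inRange(h,(100,100,50),(125,255,255));n,l,s,cc=cv2.connectedComponentsWithStats(m)
for i in range(1,n):
    if s[i,4]>500: 
        ys,xs=np.nonzero(l==i);W=np.array([px2w('w5.png',u,v,.005)[:2] for u,v in zip(xs,ys)]);print(s[i],cv2.minAreaRect((W*1000).astype(np.float32)))
k=cv2.inRange(h,(0,0,0),(180,255,45));n,l,s,cc=cv2.connectedComponentsWithStats(k)
for i in range(1,n):
    if s[i,4]>150: print('dark',s[i],px2w('w5.png',*cc[i],.045)[:2])
print(w2px('w5.png',[.5092,-.2418,.049]))
E
```

```text
9.0 [ 0.51053291 -0.24099625  0.20254463] [ 9.380e-01 -3.466e-01  2.000e-04]
[ 206  135   95   69 5610] ((509.17242431640625, -242.0195770263672), (88.93384552001953, 117.87234497070312), 69.63203430175781)
[430 150  42  66 933] ((745.9224243164062, -346.6942138671875), (21.25872802734375, 107.90007019042969), 17.137155532836914)
dark [495  85  17  20 254] [ 0.79388665 -0.25220183]
dark [481 123  31  18 288] [ 0.78437148 -0.28820051]
dark [250 156   9  37 237] [ 0.5111007  -0.24102399]
dark [191 219  24  69 610] [ 0.41450971 -0.31825434]
dark [300 253  15  34 159] [ 0.53115394 -0.37797227]
dark [136 258  33  99 999] [ 0.31301928 -0.38627629]
dark [ 54 357  74  12 504] [ 0.20873847 -0.41337064]
[[252.91945559 177.25972806]]
```

View pics/w5.png

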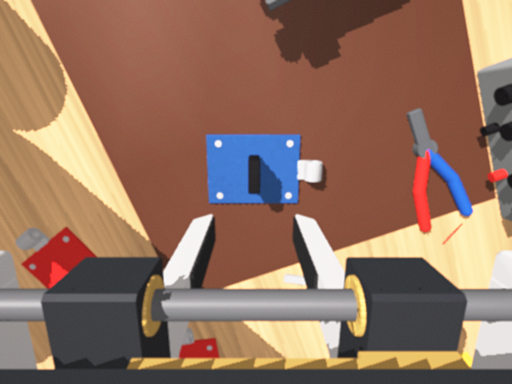

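The leaf lies squarely under the tool: plate (206–300, 135–204), rib (254,175), knuckle (310,171). Centre (0.5092,-0.2420), yaw -20.4°. The fingers straddle the rib, so I'll descend.

>>> {"api": "send_rows", "payload": {
  "series": [
    {"x": -0.0012,"y": -0.001,"z": -0.05,"spin": 0},
    {"x": 0,"y": 0,"z": -0.05,"spin": 0},
    {"x": 0,"y": 0,"z": -0.045,"spin": 0},
    {"x": 0,"y": 0,"z": -0.025,"spin": 0},
    {"x": 0,"y": 0,"z": -0.01,"spin": 0},
    {"x": 0,"y": 0,"z": 0,"spin": 0},
    {"x": 0,"y": 0,"z": 0,"spin": 0},
    {"x": 0,"y": 0,"z": 0,"spin": 0}
  ]
}}

```text
clock: 10.05
tool_pos: [0.5101, -0.2432, 0.024]
eef_rot: [0.821, 0.571, 0.001, 0.001]
wrist_force: [0.3, -0.4, 0.4]
finger_gap: 0.533
grasp_force: 0.0
```

>>> {"api": "send_rows", "payload": {
  "series": [
    {"x": 0,"y": 0,"z": -0.004,"spin": 0},
    {"x": 0,"y": 0,"z": -0.004,"spin": 0},
    {"x": 0,"y": 0,"z": 0,"spin": 0},
    {"x": 0,"y": 0,"z": 0,"spin": 0}
  ]
}}

```text
clock: 10.55
tool_pos: [0.5089, -0.2424, 0.0143]
eef_rot: [0.821, 0.571, -0.0, -0.0]
wrist_force: [0.9, -0.2, 0.7]
finger_gap: 0.531
grasp_force: 0.0
```

>>> {"api": "send_rows", "payload": {
  "series": [
    {"x": 0,"y": 0,"z": 0,"spin": 0},
    {"x": 0,"y": 0,"z": 0,"spin": 0},
    {"x": 0,"y": 0,"z": 0,"spin": 0},
    {"x": 0,"y": 0,"z": 0,"spin": 0},
    {"x": 0,"y": 0,"z": 0,"spin": 0},
    {"x": 0,"y": 0,"z": 0,"spin": 0}
  ],
  "jaw": 5
}}

```text
clock: 11.3
tool_pos: [0.5092, -0.2425, 0.0145]
eef_rot: [0.821, 0.571, 0.0, 0.0]
wrist_force: [0.4, 0.9, 0.1]
finger_gap: 0.15
grasp_force: 30.0
```

The grip is good: 14 mm opening, 30 N. I'll lift, turn, and carry it to a hover above the knuckles.

>>> {"api": "send_rows", "payload": {
  "series": [
    {"x": 0,"y": 0,"z": 0.01,"spin": 0},
    {"x": 0,"y": 0,"z": 0.025,"spin": 0},
    {"x": 0,"y": 0,"z": 0.04,"spin": 0},
    {"x": 0,"y": 0,"z": 0.03,"spin": 0},
    {"x": 0,"y": 0,"z": 0.02,"spin": 0},
    {"x": 0,"y": 0,"z": 0,"spin": 0}
  ]
}}

```text
clock: 12.05
tool_pos: [0.5102, -0.2432, 0.1418]
eef_rot: [0.821, 0.571, 0.001, 0.002]
wrist_force: [0.3, -0.3, -2.3]
finger_gap: 0.145
grasp_force: 30.0
```

>>> {"api": "send_rows", "payload": {
  "series": [
    {"x": -0.002,"y": 0.02,"z": 0,"spin": 0.034},
    {"x": -0.002,"y": 0.03,"z": 0,"spin": 0.04},
    {"x": -0.002,"y": 0.03,"z": 0,"spin": 0.04},
    {"x": -0.002,"y": 0.03,"z": 0,"spin": 0.04},
    {"x": -0.002,"y": 0.03,"z": 0,"spin": 0.04},
    {"x": -0.002,"y": 0.03,"z": 0,"spin": 0.04},
    {"x": -0.002,"y": 0.03,"z": 0,"spin": 0.04},
    {"x": 0,"y": 0.02,"z": 0,"spin": 0},
    {"x": 0,"y": 0,"z": 0,"spin": 0},
    {"x": 0,"y": 0,"z": 0,"spin": 0},
    {"x": 0,"y": 0,"z": 0,"spin": 0},
    {"x": 0,"y": 0,"z": 0,"spin": 0}
  ]
}}

```text
clock: 13.55
tool_pos: [0.495, -0.0231, 0.1394]
eef_rot: [0.68, 0.733, -0.0, -0.0]
wrist_force: [-1.1, 0.1, -1.8]
finger_gap: 0.146
grasp_force: 30.0
```

```bash
python3 - <<'E'
from h import *
for i in range(4):
    o=get_obs();c=snap('wrist','w6.png')
Q=R.from_quat(o['eef_rot']).as_matrix()
print(o['clock'],o['tool_pos'],Q.round(4),o['finger_gap'],o['grasp_force'],o['wrist_force'])
t=np.radians(4.4);print('need',np.array([.606,-.0142,.075])-111*.001*np.array([np.cos(t),np.sin(t),0])+[0,0,.0035]-o['tool_pos'],'deg',4.4-np.degrees(np.arctan2(Q[1,1],Q[0,1])))
E
```

```text
13.7 [ 0.4950663  -0.02288742  0.13947608] [[-7.440e-02  9.972e-01  1.000e-04]
 [ 9.972e-01  7.440e-02 -0.000e+00]
 [-0.000e+00  1.000e-04 -1.000e+00]] 0.14550578658717772 29.999646842479706 [ 1.06756975 -0.18373707 -1.19008357]
need [ 0.00026084  0.00017161 -0.06097608] deg 0.13574970752112225
```

View pics/w6.png

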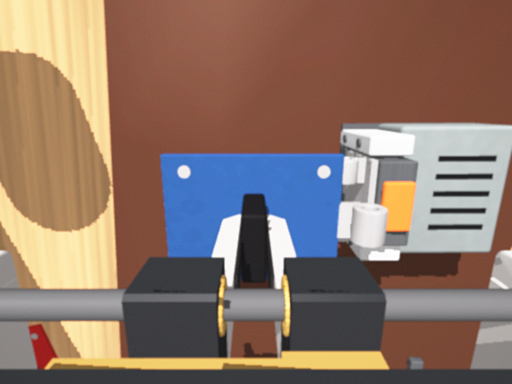

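The leaf is held level, with its plate at (163–342, 155–255) and its knuckle at (370,225). The block's far knuckle shows at (350,168) and the pad at (398,207). I'll check pad and plate positions from this frame.

```bash
python3 - <<'E'
from h import *
im=cv2.imread('pics/w6.png');h=cv2.cvtColor(im,cv2.COLOR_BGR2HSV)
def rect(lo,hi,box,z):
    m=cv2.inRange(h,lo,hi);k=m*0;x0,y0,x1,y1=box;k[y0:y1,x0:x1]=m[y0:y1,x0:x1];ys,xs=np.nonzero(k)
    W=np.array([px2w('w6.png',u,v,z)[:2] for u,v in zip(xs,ys)]);return (xs.min(),xs.max(),ys.min(),ys.max()),cv2.minAreaRect((W*1000).astype(np.float32))
print(rect((3,110,110),(25,255,255),(378,170,425,240),.1))
print(rect((100,100,50),(125,255,255),(150,140,345,258),.1395+.0195-.029))
# predicted leaf knuckle outline & far corners from TCP
t=np.radians(4.27);X=np.array([np.cos(t),np.sin(t),0]);Y=np.array([-np.sin(t),np.cos(t),0]);g=np.array([.49507,-.02289,.159])
Z=np.array([0,0,1])
print('plate far corners',w2px('w6.png',[g-58.5e-3*X-.045*Y-.029*Z,g+58.5e-3*X-.045*Y-.029*Z]))
k=g+.075*X-.023*Z
print('knuckle top ends',w2px('w6.png',[k+.012*Y+.011*Z,k-.012*Y+.011*Z,k+.012*Y,k+.012*Y+.011*X,k+.012*Y-.011*X,k+.012*Y-.011*Z]))
cv2.imwrite('pics/w6c.png',cv2.resize(im[110:270,320:430],(550,800)[:1]+(600,),interpolation=cv2.INTER_CUBIC))
E
```

```text
((np.int64(381), np.int64(415), np.int64(181), np.int64(231)), ((604.0902099609375, -13.835418701171875), (25.077346801757812, 40.467979431152344), 4.173412799835205))
((np.int64(161), np.int64(344), np.int64(153), np.int64(257)), ((493.0327453613281, -12.67061996459961), (117.42786407470703, 72.60994720458984), 4.174450874328613))
plate far corners [[172.24566998 281.40453152]
 [336.42845082 281.16381406]]
knuckle top ends [[377.470513   213.41757007]
 [373.52292083 249.50748688]
 [370.60445362 207.70803425]
 [387.67560287 207.68042945]
 [353.53450236 207.7356371 ]
 [364.45988375 202.59845976]]
```

Camera and tool readings agree within about 1 mm: pad to leaf measures 110.7 mm against 111, and y is off by -0.8 mm. I'll make a small correction and descend in stages, watching the force.

>>> {"api": "send_rows", "payload": {
  "series": [
    {"x": -0.0004,"y": -0.0004,"z": -0.01,"spin": 0.001},
    {"x": 0,"y": 0,"z": -0.01,"spin": 0},
    {"x": 0,"y": 0,"z": -0.01,"spin": 0},
    {"x": 0,"y": 0,"z": -0.008,"spin": 0},
    {"x": 0,"y": 0,"z": 0,"spin": 0},
    {"x": 0,"y": 0,"z": 0,"spin": 0}
  ]
}}

```text
clock: 14.5
tool_pos: [0.4949, -0.0229, 0.1016]
eef_rot: [0.679, 0.734, 0.0, 0.0]
wrist_force: [-0.3, -0.5, -1.5]
finger_gap: 0.146
grasp_force: 30.0
```

>>> {"api": "send_rows", "payload": {
  "series": [
    {"x": 0,"y": 0,"z": -0.004,"spin": 0},
    {"x": 0,"y": 0,"z": -0.004,"spin": 0},
    {"x": 0,"y": 0,"z": -0.004,"spin": 0},
    {"x": 0,"y": 0,"z": 0,"spin": 0},
    {"x": 0,"y": 0,"z": 0,"spin": 0}
  ]
}}

```text
clock: 15.12
tool_pos: [0.4946, -0.0229, 0.0894]
eef_rot: [0.679, 0.734, -0.0, -0.0]
wrist_force: [1.0, 0.1, -3.1]
finger_gap: 0.147
grasp_force: 30.0
```

>>> {"api": "send_rows", "payload": {
  "series": [
    {"x": 0,"y": 0,"z": -0.004,"spin": 0},
    {"x": 0,"y": 0,"z": -0.004,"spin": 0},
    {"x": 0,"y": 0,"z": -0.003,"spin": 0},
    {"x": 0,"y": 0,"z": 0,"spin": 0},
    {"x": 0,"y": 0,"z": 0,"spin": 0},
    {"x": 0,"y": 0,"z": 0,"spin": 0}
  ]
}}

```text
clock: 15.88
tool_pos: [0.4948, -0.0229, 0.0786]
eef_rot: [0.679, 0.734, 0.0, 0.0]
wrist_force: [0.5, -0.0, -1.3]
finger_gap: 0.144
grasp_force: 30.0
```

```bash
python3 - <<'E'
from h import *
for i in range(4):
    o=get_obs();c=snap('wrist','w7.png');print(o['tool_pos'].round(4),o['wrist_force'].round(1))
im=cv2.imread('pics/w7.png');h=cv2.cvtColor(im,cv2.COLOR_BGR2HSV)
def rect(lo,hi,box,z):
    m=cv2.inRange(h,lo,hi);k=m*0;x0,y0,x1,y1=box;k[y0:y1,x0:x1]=m[y0:y1,x0:x1];ys,xs=np.nonzero(k)
    W=np.array([px2w('w7.png',u,v,z)[:2] for u,v in zip(xs,ys)]);return (xs.min(),xs.max(),ys.min(),ys.max()),cv2.minAreaRect((W*1000).astype(np.float32))
print(rect((3,110,110),(25,255,255),(378,120,450,285),.1))
print(rect((100,100,50),(125,255,255),(150,140,345,258),.069))
cv2.imwrite('pics/w7c.png',cv2.resize(im[130:290,310:460],(562,600),interpolation=cv2.INTER_CUBIC))
E
```

```text
[ 0.4948 -0.0229  0.0786] [ 0.5 -0.  -1.3]
[ 0.4948 -0.0229  0.0786] [ 0.8  0.1 -0.4]
[ 0.4948 -0.0229  0.0786] [ 0.2  0.1 -1.1]
[ 0.4947 -0.0229  0.0786] [-0.5  0.5 -1.9]
((np.int64(378), np.int64(449), np.int64(120), np.int64(272)), ((581.9342651367188, 7.982177734375), (36.30371856689453, 94.73278045654297), 13.727971076965332))
((np.int64(161), np.int64(343), np.int64(154), np.int64(257)), ((492.62554931640625, -13.013912200927734), (117.38216400146484, 72.01428985595703), 4.300450801849365))
```

View pics/w7c.png

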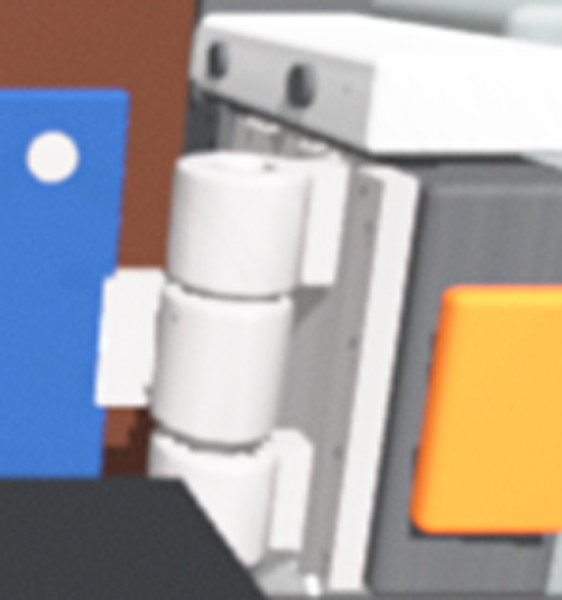

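The middle knuckle at crop (222,365) sits between the two fixed ones at (240,225) and (215,500), in line to about 0.5 mm and with no contact force. I'll check the along-axis offset once.

```bash
python3 - <<'E'
from h import *
im=cv2.imread('pics/w7.png');h=cv2.cvtColor(im,cv2.COLOR_BGR2HSV)
def rect(lo,hi,box,z):
    m=cv2.inRange(h,lo,hi);k=m*0;x0,y0,x1,y1=box;k[y0:y1,x0:x1]=m[y0:y1,x0:x1];ys,xs=np.nonzero(k)
    W=np.array([px2w('w7.png',u+.0,v,z)[:2] for u,v in zip(xs,ys)]);return (xs.min(),xs.max(),ys.min(),ys.max()),cv2.minAreaRect((W*1000).astype(np.float32))
print(rect((3,110,110),(25,255,255),(418,203,480,275),.1))
t=np.radians(4.35);X=np.array([np.cos(t),np.sin(t)]);Y=np.array([-np.sin(t),np.cos(t)])
# gap edges: crop px -> block-frame coords on surface tops z=.086, rel. image-measured pad
d=lambda u,v,z:px2w('w7.png',310+u/3.75,130+v/3.75,z)[:2]*1000
for n,u,v in(('topk lower',235,292),('mid upper',228,291),('mid lower',215,443),('botk upper',215,452)):
    p=d(u,v,.0855);print(n,(p@X).round(1),(p@Y).round(1))
E
```

```text
((np.int64(419), np.int64(472), np.int64(206), np.int64(272)), ((603.516845703125, -13.75210189819336), (25.626527786254883, 40.936832427978516), 4.25583553314209))
topk lower 563.5 -44.9
mid upper 562.4 -44.7
mid lower 562.8 -71.6
botk upper 563.0 -73.3
```

Offsets come out at about 0 mm along the axis and under 0.5 mm across it. The leaf is level and still, with nothing touching, so I'm handing in.

```bash
python3 -c "
from rig import *
print(close_job())"
```

```text
the job is handed in; nothing more can be done
None
```

The block was pressed fully home and the blue leaf picked up; I handed the job in with its knuckle held level between the fixed knuckles, within about 0.5 mm by camera and with no contact force seen. The judge's result was not shown.

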